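# Hold the weight case open

### The job

Swing the magnifier (its orange pin is the grip) well clear of the blue case, about a quarter turn towards the front left, and let go of it. Then, before pushing the red button, tug the case's lid upward (the black tab is its grip): sometimes the hidden catch holds it and sometimes not; if it is caught, push the red button fully in and try again. Open the lid well past halfway to upright and finish while holding it there so the weights can be taken out (the lid falls shut by itself), without shifting the bottle, timer or screw tin.

Things in the scene. Friction and masses are not known exactly. Their poses are not given: they have to be found in the camera images.
- case: Blue storage case for weights, fixed to the bench. Origin under the centre of its body (150 mm in x, 200 mm in y, 55 mm high; with the closed lid 67 mm high). Its front is its own -x side, its lid hinges on its +x side. In front, right of centre, stands a black catch housing (40 mm in x, 44 mm in y, 45 mm high, centred at x -95, y -55 mm) with the red button on top.
- lid (a joint): Angle of the lid, rad: 0 shut, grows as the front edge rises, stop at 1.25. A caught lid gives only about 0.03 rad (4 mm at the tab), sometimes a little more, then resists firmly; a free one comes up with about 2 N at the tab. It drops shut when let go.
- lid_handle (a point): Grip point in the black upright tab on the lid's front edge (moves with the lid; axes as the lid's). The tab is 14 mm thick in y, 22 mm in x, with flat sides facing +y and -y; it rises 12 mm above this point, and the lid's top is 28 mm below it. Pinched across its y thickness from above it can turn between the fingers as the lid rises, with the tool kept upright.
- lid_hinge (a point): Middle of the lid's hinge line, fixed to the case, which runs along the case's y axis; the grip point moves about it on a radius of 136 mm (shut: 130 mm in front of it and 40 mm above it).
- button (a joint): Travel of the red release button, m: 0 out, 0.008 fully in. It stays in when pushed, needs about 4 N, and moves straight down. It is always out at the start, whether the lid is caught or not. Beyond about 0.006 the catch is released for good.
- button_top (a point): Centre of the red button's top face (24 mm across); it stands 12 mm above its housing when out.
- mag_arm (a joint): Angle of the magnifier's swing arm, rad: 0 when the arm points along its stand's -y axis, grows clockwise seen from above (towards the stand's -x axis, which is reached at 1.57), stops at -0.1 and 2.3. Stiff: stays where it is left; about 0.6 N at the pin moves it.
- mag_grip (a point): Grip point in the upright orange pin on the swing arm (14 mm diameter; its top is 13 mm above this point, the arm's 13 mm thick bar has its top 29 mm below it), 115 mm from the pivot axis. A gripper closed on it may keep its direction while the pin turns in it.
- mag_pivot (a point): Pivot of the swing arm, on the upright axis of the stand, at the arm's mid height (135 mm above the bench). Its axes are the stand's.
- mag_head (a point): Centre of the magnifier's head, a white ring with a lens, 91 mm in outer diameter and 15 mm thick, 185 mm from the pivot axis; at the start it hangs over the lid.
- bottle: White bottle with a yellow cap, 55 mm diameter, 112 mm high, loose; origin under its centre. To be left alone.
- timer: White timer, 66x66x20 mm, loose, flat on the bench; origin under its centre. To be left alone.
- screw_tin: Round open tin of screws, 62 mm diameter, 17 mm high, loose; origin under its centre. To be left alone.

How it is judged:
By the outcome, as a careful person would: the job done as asked, in the order asked, and still so for the second after the job is handed in, while the arm keeps its last pose, push and grip.
It also fails if it takes over 64 s, if anything falls off the work surface, if the arm or the gripper's body presses on something with over 40 N, if the wrist force passes 120 N, or if a joint passes its speed limit or range.

### The arm

A 6-joint arm with a two-finger parallel gripper is mounted at the origin on a cart in front of the work surface, level with it; the furniture and walls round the work are solid. World frame = base frame: x ahead of the robot, y to its left, z up, the work surface at z = 0. Lengths are in mm, angles in degrees, forces in N, time in s.
With the tool pointing down it reaches from about 300 to 850 mm from the base axis. Payload 4.2 kg.
Tool frame: the origin (TCP) lies midway between the tips of the shut fingers; the grasp point (between the pads) lies 19 mm behind it; z points along the fingers, y is the line along which they close (so a half turn about z gives the same grasp; the last joint's range is limited). The gripper opens to 91 mm and grips with 3 to 60 N. Pads are 32 mm wide; open, the fingers measure 118 mm over their backs; the gripper's body (76 mm by 178 mm) begins 60 mm behind the grasp point.
Start: joints at [70.989, 18.312, 89.639, -0, 72.044, -1.146], TCP at [176.397, 547.291, 213.976] pointing down, gripper open.
Joint ranges: [-177.97, 177.97], [-48.28, 115.42], [12.27, 149.76], [-77.06, 257.06], [2.81, 150.46], [-146.56, 146.56]. Speed limits (degrees/s): [147.25, 147.25, 180, 180, 180, 180].

### API

Orientations are given as [roll, pitch, yaw] about the fixed x, y, z axes, in that order (R = Rz(yaw) Ry(pitch) Rx(roll)).
In Python, from workcell import env gives the robot as it stands.
- The arm moves only by the shell command python3 -m jog 'ROWS' [FORCE]. ROWS is a JSON object of lists of equal length, an entry for each row: "jaw": the finger opening in mm, from 0 to 91.2; "slide": the shift along the tool's x, y, z in units of 30 mm (1.0 is 30 mm), a list of three; "spin": the turn about the tool's z in units of 8 degrees (1.0 is 8 degrees). In form: {"jaw": [jaw, ...], "slide": [[dx, dy, dz], ...], "spin": [spin, ...]}. A call has 1 to 10 rows; each row shifts and turns the commanded pose from where the row before left it, along the tool's axes as they then stand; what a row does not reach is not made up. A row lasts 1/10 s, in which the tool goes at most 50 mm and 8.59 degrees, less where a joint would pass 70% of its speed; a pose out of reach is approached as far as the arm can. A call is refused whole if a number of a shift passes 1 or a number of a turn 1, either way. A call with a gripper value outside its range is refused whole. The fingers move at their own pace and stop on an object; FORCE is the grip in N (left out, the last holds). Time passes only in rows, so rows that do not move let the fingers close. It gives the time, the measured TCP pose, the force, the opening and the grip force at its end, in the units of the state.
- env.state(): the state, without advancing time (a new reading comes with each control period).
- env.grab_frame(name): name is "side" or "top" or "wrist"; returns the picture (384x512x3 uint8, red, green, blue); there is no depth.
- env.camera_model(name): a dict with "fx", "fy", "cx", "cy" (pixels), "camera_from_world" (4x4, takes a point from world to camera coordinates). Camera axes: x right, y up, looking along -z (the intrinsics and any distortion apply to the point x, -y, -z); pixel columns grow to the right and rows downward; lengths in mm; the calibration is good to about 2 mm. The wrist camera is an equidistant fisheye: a pixel r from the principal point sees the ray r / f radians off the axis. A picture is of the moment at which its call begins: read the wrist's pose just before it. camera_model takes no time and is no camera call; for the wrist camera it gives the pose at the moment of the call.
- env.job_done(): hands the job in; it is judged then, once.
The state is a dict: "time_s": time; "qpos": joint angles; "qvel": joint speeds; "effort": joint torques, N m; "ee_pos": TCP position; "ee_rot": TCP orientation; "force": force on the tool from outside, world axes, zero at the start; "torque": the same for the moment, N m; "gripper_width": finger opening in mm; "gripper_force": force on a finger pad.
Only numpy, scipy, OpenCV 4.12 (cv2) and the standard library are available. Lean on these libraries where they do the work, as an engineer would, in place of code of your own. Each camera call takes 0.05 s, during which the arm holds its last target. There are 200 camera calls.

## Working session

There is one attempt and no reset: what is moved stays moved. The work goes in short steps, Python scripts to look and compute and a shell command to move; the robot and the scene stay as the last step left them, time stands still between calls to the robot, and variables do not carry over. Pictures are saved under pics/ and viewed, at most 10 in all, crops included, and the job is handed in when it is done.

```bash
ls; mkdir -p pics; cat > h.py <<'E'
import numpy as np, cv2
from workcell import env
def cam(n):
    m=env.camera_model(n); return m
def ray(m,u,v):
    T=np.array(m["camera_from_world"]); R=T[:3,:3]; c=-R.T@T[:3,3]
    d=np.array([(u-m["cx"])/m["fx"],-(v-m["cy"])/m["fy"],-1.0])
    return c,R.T@d
def plane(m,u,v,z):
    c,d=ray(m,u,v); return c+d*(z-c[2])/d[2]
def proj(m,p):
    T=np.array(m["camera_from_world"]); q=T[:3,:3]@np.array(p,float)+T[:3,3]
    return np.array([m["cx"]+m["fx"]*q[0]/-q[2], m["cy"]+m["fy"]*(-q[1])/-q[2]])
def tri(obs):
    A=np.zeros((3,3));b=np.zeros(3)
    for m,u,v in obs:
        c,d=ray(m,u,v);d=d/np.linalg.norm(d);P=np.eye(3)-np.outer(d,d);A+=P;b+=P@c
    x=np.linalg.solve(A,b)
    return x
def blobs(img,lo,hi,amin=15):
    h=cv2.cvtColor(img,cv2.COLOR_RGB2HSV)
    mk=cv2.inRange(h,np.array(lo),np.array(hi))
    n,l,s,c=cv2.connectedComponentsWithStats(mk)
    return [(s[i][4],c[i].round(1).tolist(),s[i][:4].tolist()) for i in range(1,n) if s[i][4]>=amin]
E
python3 - <<'E'
from h import *
for n in("side","top"):
    f=env.grab_frame(n); cv2.imwrite(f"pics/{n}0.png",f[:,:,::-1])
    m=cam(n); print({k:(v if k!="camera_from_world" else None) for k,v in m.items()}); print(ray(m,256,192))
    for nm,lo,hi in(("red",(0,150,80),(4,255,255)),("orange",(5,150,100),(18,255,255)),("yellow",(20,120,100),(35,255,255)),("blue",(95,100,40),(130,255,255))):
        print(nm,blobs(f,lo,hi))
s=env.state();print(s)
E
```

```text
pics
{'fx': 429.94527159928157, 'fy': 429.94527159928157, 'cx': 252.0321513647679, 'cy': 183.7151505750841, 'camera_from_world': None}
(array([ 175.68582227, -931.43714269,  942.04758758]), array([ 0.26328637,  0.73917151, -0.62029207]))
red [(np.int32(22), [269.8, 67.9], [267, 66, 7, 5]), (np.int32(23), [217.9, 193.5], [215, 192, 7, 4])]
orange [(np.int32(20), [185.1, 94.5], [182, 92, 7, 6]), (np.int32(17), [252.4, 262.7], [246, 259, 13, 7])]
yellow [(np.int32(27), [272.1, 73.4], [270, 71, 5, 6]), (np.int32(27), [173.0, 93.4], [170, 90, 7, 8]), (np.int32(118), [280.4, 248.7], [275, 243, 12, 12])]
blue [(np.int32(374), [248.9, 194.5], [224, 164, 46, 46])]
{'fx': 387.6133529021967, 'fy': 387.6133529021967, 'cx': 243.5626804414673, 'cy': 193.0980862439047, 'camera_from_world': None}
(array([ 449.36093856,   99.3406354 , 1054.12016564]), array([ 0.08180527, -0.03891555, -0.99640909]))
red [(np.int32(37), [278.0, 39.3], [276, 34, 5, 15]), (np.int32(57), [215.8, 231.4], [212, 228, 9, 8])]
orange [(np.int32(27), [168.8, 177.7], [166, 175, 6, 6])]
yellow [(np.int32(135), [356.7, 198.3], [351, 192, 13, 14])]
blue [(np.int32(1386), [205.1, 192.0], [159, 154, 89, 74])]
{'time_s': 0.1, 'qpos': array([ 7.09890453e+01,  1.83493429e+01,  8.96981156e+01,  2.47572440e-04,
        7.20449884e+01, -1.14527995e+00]), 'qvel': array([ 0.05783389, -0.10650318, -0.24289606,  0.07572888,  0.00764056,
       -0.0023898 ]), 'effort': array([ 1.52936009e-03, -4.13338172e+01, -2.32510829e+01,  7.28772813e-02,
        4.23133455e-02, -6.92840626e-05]), 'ee_pos': array([176.24902282, 546.85408291, 213.19949103]), 'ee_rot': array([-1.79907576e+02, -2.08313271e-03,  1.62134247e+02]), 'force': array([-0.39388903,  0.15756933, -0.15919952]), 'torque': array([-0.00570483,  0.00941422,  0.00573345]), 'gripper_force': 0.0, 'gripper_width': 91.3149372533351}
```

```bash
cd pics; python3 -c "
import cv2
for n in('side','top'):
    cv2.imwrite(n+'0b.png',cv2.resize(cv2.imread(n+'0.png'),(768,576),interpolation=cv2.INTER_CUBIC))"
```

```text
(no output)
```

View pics/side0b.png

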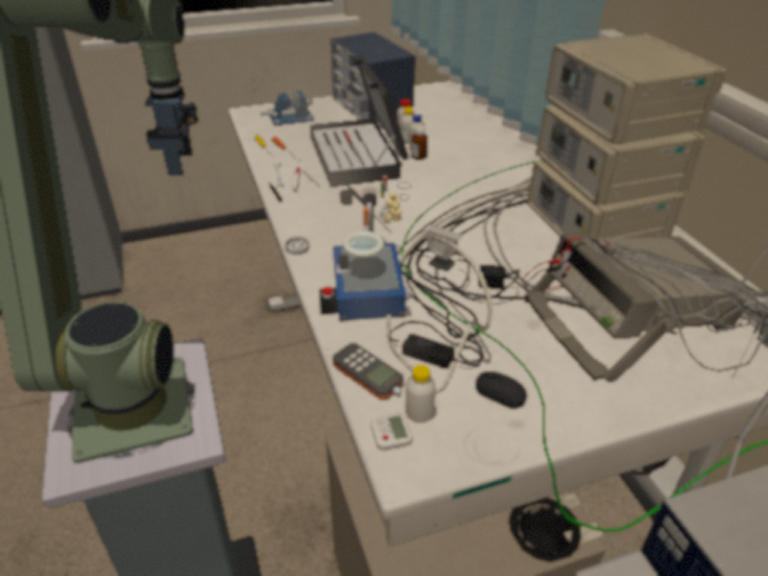

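View pics/top0b.png

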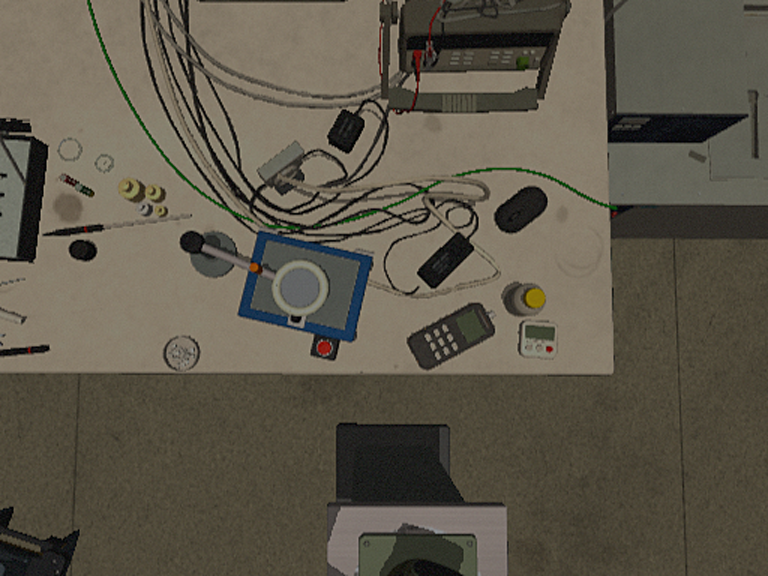

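The top view shows the pin at (169,178), the button at (216,231), the ring centre at about (200,191), the tab at about (197,212), the stand's base at (141,169) and the screw tin at (121,235). The bottle and timer are far right. The side view shows the same layout.

```bash
python3 - <<'E'
from h import *
mt,ms=cam("top"),cam("side")
f=cv2.cvtColor(cv2.imread("pics/top0.png"),cv2.COLOR_BGR2RGB);g=cv2.cvtColor(cv2.imread("pics/side0.png"),cv2.COLOR_BGR2RGB)
print("pin z183",plane(mt,168.8,177.7,180)); print("button z57",plane(mt,215.8,231.4,57))
print("btn tri",tri([(mt,215.8,231.4),(ms,217.9,193.5)]))
# pin in side: orange near (245,143)
print([b for b in blobs(g,(5,100,60),(18,255,255),5) if 200<b[1][0]<280 and 120<b[1][1]<170])
h=cv2.cvtColor(f,cv2.COLOR_RGB2HSV); mk=cv2.inRange(h,(95,100,40),(130,255,255));
n,l,s,c=cv2.connectedComponentsWithStats(mk);i=1+np.argmax(s[1:,4]);pts=np.argwhere(l==i)[:,::-1].astype(np.float32)
hull=cv2.convexHull(pts)[:,0]; print("hull",hull.tolist())
r=cv2.minAreaRect(pts);b=cv2.boxPoints(r);print(r);
for q in b: print("corner",q,plane(mt,*q,55).round(1),plane(mt,*q,67).round(1))
# ring white
v=cv2.inRange(h,(0,0,170),(179,60,255)); 
print("ring~",plane(mt,200,191,142),"pivot knob",plane(mt,127,161,145),"tab",plane(mt,197,212,107),"tin",plane(mt,121,235.5,10),"base",plane(mt,141,169,0))
print("bottle",plane(mt,356.7,198.3,112),"timer",plane(mt,359,226,20))
crop=f[130:260,100:270];cv2.imwrite("pics/c1.png",cv2.resize(crop[:,:,::-1],(680,520),interpolation=cv2.INTER_CUBIC))
crop=g[110:220,180:300];cv2.imwrite("pics/c2.png",cv2.resize(crop[:,:,::-1],(600,550),interpolation=cv2.INTER_CUBIC))
E
```

```text
pin z183 [553.06733481 262.86299347 180.        ]
button z57 [429.75178407 163.32505129  57.        ]
btn tri [430.41707289 163.51544565  50.77610053]
[(np.int32(37), [243.9, 143.4], [242, 138, 4, 12])]
hull [[247.0, 175.0], [237.0, 218.0], [236.0, 222.0], [235.0, 225.0], [234.0, 227.0], [233.0, 227.0], [226.0, 226.0], [221.0, 225.0], [168.0, 212.0], [160.0, 210.0], [159.0, 209.0], [159.0, 207.0], [167.0, 174.0], [172.0, 155.0], [173.0, 154.0], [174.0, 154.0], [179.0, 155.0], [211.0, 162.0], [244.0, 170.0], [247.0, 171.0]]
((203.34950256347656, 190.4332275390625), (78.3958969116211, 58.87055587768555), 13.626996040344238)
corner [158.32002 209.80487] [484.7 311.7  55. ] [484.3 309.2  67. ]
corner [172.18993 152.59152] [633.7 278.6  55. ] [631.5 276.4  67. ]
corner [248.37898 171.06158] [585.9  80.1  55. ] [584.3  80.3  67. ]
corner [234.50908 228.27493] [437.8 115.5  55. ] [437.9 115.3  67. ]
ring~ [526.22892157 195.89376397 142.        ] pivot knob [596.61979643 368.75918064 145.        ] tab [477.74306509 206.3365975  107.        ] tin [417.36274605 419.54147225  10.        ] base [598.13707093 372.92615195   0.        ]
bottle [ 511.99696841 -183.28766901  112.        ] timer [ 444.18016235 -215.49326853   20.        ]
```

View pics/c1.png

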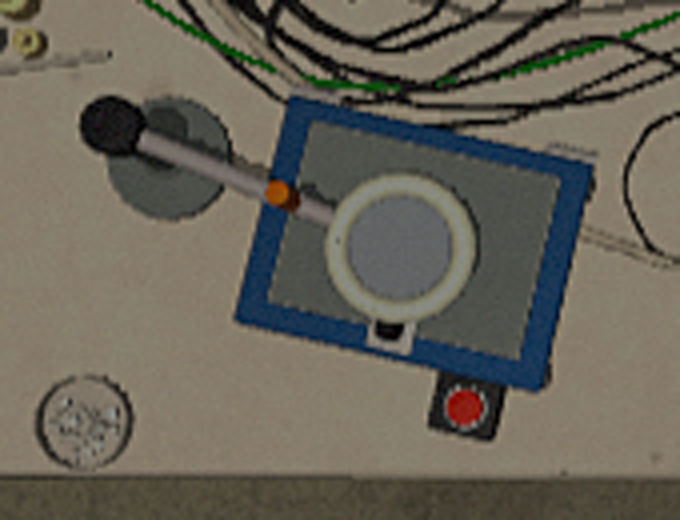

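View pics/c2.png

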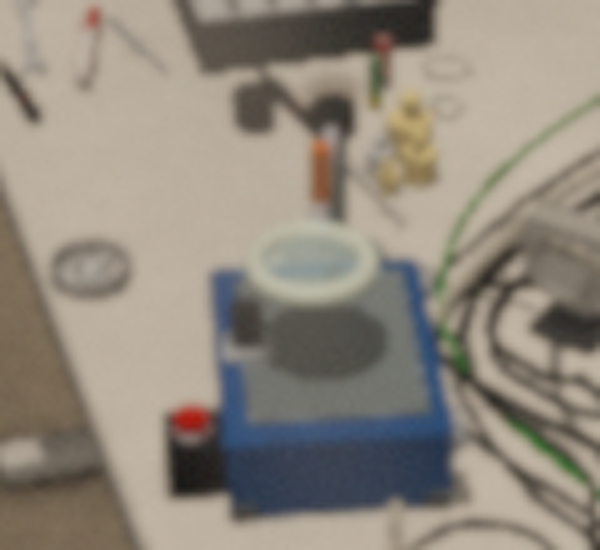

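The crops confirm the tab at top-view (197.5,212), partly under the ring. The case fit matches the button to within 1 mm with yaw about -13.2°. I'll refine the pin and start moving towards it.

```bash
cat >> h.py <<'E'
def to(p,yaw=None):
    s=env.state(); R=cv2.Rodrigues(np.zeros(3))[0]
    from scipy.spatial.transform import Rotation as Ro
    R=Ro.from_euler('xyz',s["ee_rot"],degrees=True).as_matrix()
    d=R.T@(np.array(p)-s["ee_pos"])/30
    print("t",round(s["time_s"],2),"pos",s["ee_pos"].round(1),"rot",s["ee_rot"].round(2),"units",d.round(2),"F",s["force"].round(1),"w",round(s["gripper_width"],1))
E
python3 - <<'E'
from h import *
mt,ms=cam("top"),cam("side")
p=tri([(mt,171,179.3),(ms,243.9,143.6)]);print("pin mid",p, proj(mt,p),proj(ms,p))
p=tri([(mt,197.5,212),(ms,229.6,171)]);print("tab",p, proj(mt,p),proj(ms,p))
E
python3 -m jog '{"jaw":[60,60,60,60,60,60,60,60],"slide":[[0,0,0],[-0.96,-0.42,0],[-0.96,-0.42,0],[-0.96,-0.42,0],[-0.96,-0.42,0],[-0.96,-0.42,0],[-0.96,-0.42,0],[-0.96,-0.42,0]],"spin":[-0.59,0,0,0,0,0,0,0]}' 10; python3 -c "
from h import *
to([553,263,215])"
```

```text
pin mid [552.74275853 260.3356997  164.00009593] [171.1786561  178.66486152] [243.45492387 143.63613704]
tab [481.47519012 204.55691695 103.18441686] [197.9203894  210.52475077] [228.4819893  171.03593024]
time_s: 0.9
ee_pos: [353.4, 414.5, 213.6]
ee_rot: [-180.0, -0.0, 166.9]
force: [0.5, 0.3, 0.4]
gripper_width: 60.0
gripper_force: 0.0
t 0.9 pos [353.4 414.5 213.6] rot [-1.7996e+02 -2.0000e-02  1.6686e+02] units [-7.63 -3.4  -0.05] F [0.5 0.3 0.4] w 60.0
```

```bash
python3 -m jog '{"jaw":[50,50,50,50,50,50,50,50,50,50],"slide":[[-0.95,-0.43,0],[-0.95,-0.43,0],[-0.95,-0.43,0],[-0.95,-0.43,0],[-0.95,-0.43,0],[-0.95,-0.43,0],[-0.95,-0.43,0],[-0.95,-0.43,0],[0,0,0],[0,0,0]],"spin":[0,0,0,0,0,0,0,0,0,0]}'; python3 - <<'E'
from h import *
to([553,262,153])
m=cam("wrist"); f=env.grab_frame("wrist"); cv2.imwrite("pics/w1.png",f[:,:,::-1]); print(m)
print(blobs(f,(5,150,60),(18,255,255),20))
E
```

```text
time_s: 1.9
ee_pos: [551.0, 262.8, 213.3]
ee_rot: [-180.0, -0.1, 166.8]
force: [-0.2, 0.7, 0.1]
gripper_width: 50.0
gripper_force: 0.0
t 1.9 pos [551.  262.8 213.3] rot [-1.7997e+02 -1.0000e-01  1.6678e+02] units [-0.07 -0.01  2.01] F [-0.2  0.7  0.1] w 50.0
{'fx': 297.3186396354542, 'fy': 297.3186396354542, 'cx': 259.0621224989614, 'cy': 194.77163691285799, 'camera_from_world': array([[ 2.29765586e-01,  9.73245868e-01, -5.05361300e-04,
        -3.82084157e+02],
       [-9.46182182e-01,  2.23254682e-01, -2.34300288e-01,
         4.88280770e+02],
       [-2.27918963e-01,  5.43123068e-02,  9.72164142e-01,
        -2.76970431e+02],
       [ 0.00000000e+00,  0.00000000e+00,  0.00000000e+00,
         1.00000000e+00]])}
[(np.int32(280), [61.7, 156.4], [36, 118, 42, 88]), (np.int32(468), [258.6, 213.1], [250, 197, 18, 32]), (np.int32(27), [408.3, 286.7], [403, 283, 13, 10]), (np.int32(20), [388.7, 289.4], [386, 286, 8, 9])]
```

View pics/w1.png

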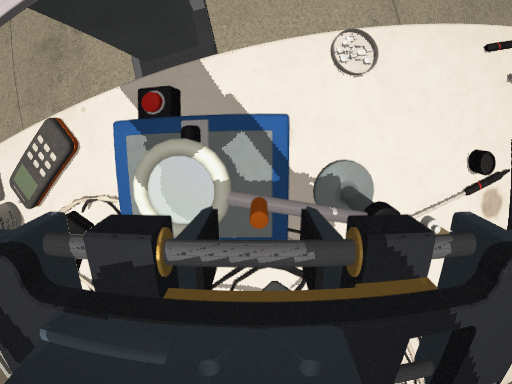

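The wrist view shows the pin at (258,213) midway between the fingers (205 and 312), with its top end at about (258,221). I'll check this against a fisheye ray.

```bash
cat >> h.py <<'E'
def fray(m,u,v,z):
    x,y=u-m["cx"],v-m["cy"];r=np.hypot(x,y)+1e-9;a=r/m["fx"]
    d=np.array([np.sin(a)*x/r,-np.sin(a)*y/r,-np.cos(a)])
    T=np.array(m["camera_from_world"]);R=T[:3,:3];c=-R.T@T[:3,3];d=R.T@d
    return (c+d*(z-c[2])/d[2]).round(1)
E
python3 -c "
from h import *
m=cam('wrist');print(fray(m,258.6,221,183.5),fray(m,258.6,213,164),fray(m,258.6,200,141.5))
print('tab',fray(m,190,131,107),'btn',fray(m,152,102,57),'ring',fray(m,181,187,142),'tin',fray(m,354,53,15))
to([553,262,153])"
```

```text
[551.7 262.5 183.5] [551.7 262.5 164. ] [547.3 263.5 141.5]
tab [476.2 213.9 107. ] btn [429.9 166.9  57. ] ring [521.  201.8 142. ] tin [419.7 417.8  15. ]
t 1.95 pos [550.6 263.3 213.5] rot [-1.7998e+02 -8.0000e-02  1.6684e+02] units [-0.09 -0.02  2.02] F [ 0.4  0.  -0.3] w 49.9
```

```bash
python3 -m jog '{"jaw":[50,50,50,50,20,8,8,8,8,8],"slide":[[-0.07,0,0.5],[0,0,0.5],[0,0,0.5],[0,0,0.5],[0,0,0],[0,0,0],[0,0,0],[0,0,0],[0,0,0],[0,0,0]],"spin":[0,0,0,0,0,0,0,0,0,0]}' 8; python3 -c "
from h import *
to([553,262,153])"
```

```text
time_s: 2.95
ee_pos: [553.1, 262.0, 154.7]
ee_rot: [-179.9, 0.0, 166.9]
force: [-1.0, -3.6, 4.4]
gripper_width: 13.6
gripper_force: 8.0
t 2.95 pos [553.1 262.  154.7] rot [-1.7994e+02  2.0000e-02  1.6686e+02] units [ 0.   -0.    0.06] F [-1.  -3.6  4.4] w 13.6
```

```bash
python3 - <<'E'
from h import *
s=env.state();p=s["ee_pos"][:2];P=np.array([597,369.5]);r=p-P;print(np.hypot(*r),np.degrees(np.arctan2(r[1],r[0])))
P=p-r/np.hypot(*r)*115
a0=np.arctan2(r[1],r[0]);y=np.radians(166.85);A=np.array([[np.cos(y),np.sin(y)],[np.sin(y),-np.cos(y)]])
q=p
for k in range(1,21):
    a=a0-np.radians(5*k);n=P+115*np.array([np.cos(a),np.sin(a)]);print(k,n.round(1),(A@(n-q)/30).round(2));q=n
E
```

```text
116.07207745000905 -112.20918498093097
1 [544.  266.2] [0.33 0.07]
2 [535.3 271.2] [0.32 0.1 ]
3 [527.1 276.9] [0.31 0.12]
4 [519.3 283.3] [0.3  0.15]
5 [512.2 290.4] [0.28 0.18]
6 [505.7 298. ] [0.27 0.2 ]
7 [499.9 306.2] [0.25 0.22]
8 [494.9 314.9] [0.23 0.24]
9 [490.6 324. ] [0.21 0.26]
10 [487.1 333.4] [0.18 0.28]
11 [484.4 343. ] [0.16 0.29]
12 [482.7 352.9] [0.13 0.31]
13 [481.7 362.9] [0.11 0.32]
14 [481.7 372.9] [0.08 0.33]
15 [482.5 382.9] [0.05 0.33]
16 [484.2 392.8] [0.02 0.33]
17 [486.7 402.5] [-0.01  0.33]
18 [490.1 412. ] [-0.04  0.33]
19 [494.3 421.1] [-0.07  0.33]
20 [499.3 429.8] [-0.1   0.32]
```

```bash
python3 -m jog '{"jaw":[8,8,8,8,8,8],"slide":[[0.33,0.07,0],[0.32,0.10,0],[0.31,0.12,0],[0.30,0.15,0],[0.28,0.18,0],[0.27,0.20,0]],"spin":[0,0,0,0,0,0]}'; python3 -c "
from h import *
to([499.9,306.2,154.7])"
```

```text
time_s: 3.55
ee_pos: [503.9, 297.7, 154.5]
ee_rot: [-179.8, -0.1, 166.8]
force: [-4.6, -5.0, 6.4]
gripper_width: 14.0
gripper_force: 8.0
t 3.55 pos [503.9 297.7 154.5] rot [-1.7980e+02 -1.4000e-01  1.6683e+02] units [ 0.2   0.25 -0.01] F [-4.6 -5.   6.4] w 14.0
```

```bash
python3 -m jog '{"jaw":[8,8,8,8,8,8],"slide":[[0.25,0.22,0],[0.23,0.24,0],[0.21,0.26,0],[0.18,0.28,0],[0.16,0.29,0],[0.13,0.31,0]],"spin":[0,0,0,0,0,0]}'; python3 -m jog '{"jaw":[8,8,8,8,8,8,8],"slide":[[0.11,0.32,0],[0.08,0.33,0],[0.05,0.33,0],[0.02,0.33,0],[-0.01,0.33,0],[-0.04,0.33,0],[0,0,0]],"spin":[0,0,0,0,0,0,0]}'; python3 -c "
from h import *
to([490.1,412,154.7])
mt=cam('top');cv2.imwrite('pics/top1.png',cv2.resize(env.grab_frame('top')[130:270,90:270][:,:,::-1],(720,560)))"
```

```text
time_s: 4.15
ee_pos: [481.2, 353.7, 153.8]
ee_rot: [-179.9, -0.2, 166.8]
force: [-4.7, -0.7, 2.4]
gripper_width: 13.3
gripper_force: 8.0
time_s: 4.85
ee_pos: [491.2, 414.7, 153.7]
ee_rot: [179.9, 0.0, 166.9]
force: [-1.0, 0.4, -0.9]
gripper_width: 14.2
gripper_force: 8.0
t 4.85 pos [491.2 414.7 153.7] rot [1.7986e+02 4.0000e-02 1.6689e+02] units [ 0.02 -0.1  -0.03] F [-1.   0.4 -0.9] w 14.2
```

View pics/top1.png

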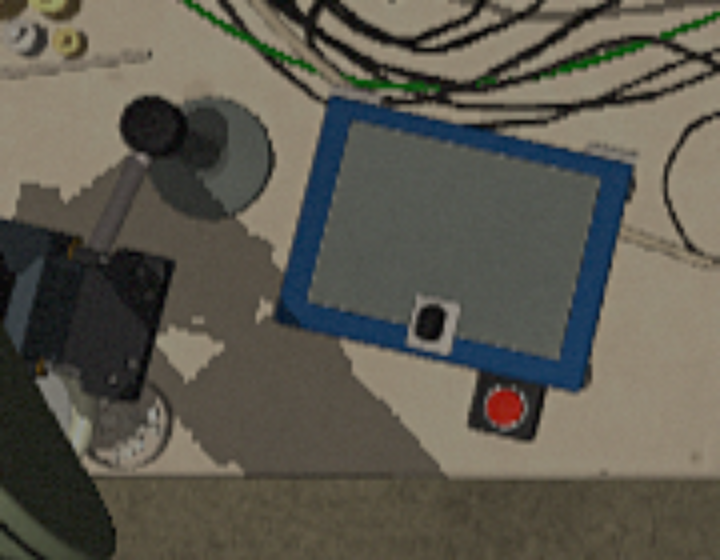

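The magnifier is swung about 90° and clear of the case. The tab is fully visible at top-view (197.5,210.5). I'll release, rise and measure the tab.

```bash
python3 -m jog '{"jaw":[25,40,50,50,50,50,50,50,50],"slide":[[0,0,0],[0,0,0],[0,0,0],[0,0,-0.5],[0,0,-1],[0,0,-1],[0,0,0],[0,0,0],[0,0,0]],"spin":[0,0,0,0,0,0,0,0,0]}'; python3 - <<'E'
from h import *
mt,ms=cam("top"),cam("side");f,g=env.grab_frame("top"),env.grab_frame("side")
b1=[b for b in blobs(f,(0,0,0),(179,255,50),8) if 185<b[1][0]<210 and 200<b[1][1]<222]
b2=[b for b in blobs(g,(0,0,0),(179,255,70),8) if 220<b[1][0]<240 and 160<b[1][1]<185]
print(b1,b2)
print(blobs(f,(0,150,80),(4,255,255)))
for b in b1:
    u=b[1]; print(plane(mt,*u,101).round(1))
    for c in b2: print("tri",tri([(mt,*u),(ms,*c[1])]).round(1))
c,s=np.cos(np.radians(-13.2)),np.sin(np.radians(-13.2));O=np.array([534.5,195.3])
G=O+np.array([[c,-s],[s,c]])@[-55,0];print("grip pred",G)
for dz in(67,95,107): print(dz,proj(mt,[*G,dz]).round(1),proj(ms,[*G,dz]).round(1))
cv2.imwrite("pics/s2.png",cv2.resize(g[130:220,190:290][:,:,::-1],(600,540),interpolation=cv2.INTER_CUBIC))
to([*G,170])
E
```

```text
time_s: 5.8
ee_pos: [489.8, 412.1, 227.8]
ee_rot: [-179.9, -0.1, 166.8]
force: [-0.3, 0.6, -0.1]
gripper_width: 50.1
gripper_force: 0.0
[(np.int32(51), [197.1, 210.3], [194, 206, 7, 9])] [(np.int32(27), [228.6, 173.9], [227, 171, 4, 7])]
[(np.int32(23), [288.1, 13.9], [286, 5, 8, 19]), (np.int32(43), [278.0, 39.4], [276, 34, 5, 16]), (np.int32(55), [215.8, 231.5], [212, 228, 9, 8])]
[482.1 206.8 101. ]
tri [482.5 208.2  88.6]
grip pred [480.95316034 207.85929786]
67 [198.2 211.2] [228.4 179.2]
95 [196.9 210.8] [228.1 172.5]
107 [196.4 210.7] [228.  169.6]
t 5.9 pos [489.8 412.1 227.5] rot [-1.7988e+02 -9.0000e-02  1.6685e+02] units [-1.26 -6.69  1.93] F [-0.2 -0.4 -1. ] w 49.7
```

View pics/s2.png

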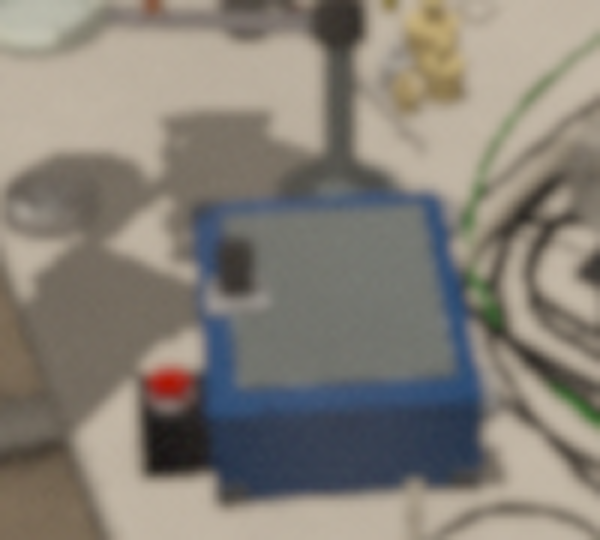

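The side view shows the magnifier off to the left, and the tab at about (229,174), which agrees with the predicted grip point (481,208,95).

```bash
python3 -m jog '{"jaw":[50,50,50,50,50,50,50,50,50,50],"slide":[[-0.16,-0.84,0],[-0.16,-0.84,0],[-0.16,-0.84,0],[-0.16,-0.84,0],[-0.16,-0.84,0],[-0.16,-0.84,0],[-0.16,-0.84,0],[-0.16,-0.84,0.7],[0,0,0.7],[0,0,0]],"spin":[0,0,0,0,0,0,0,0,0,0]}' 30; python3 - <<'E'
from h import *
to([481.5,207.5,79]); m=cam("wrist");f=env.grab_frame("wrist")
print([b for b in blobs(f,(0,0,0),(179,255,55),60) if 150<b[1][1]<300 and 200<b[1][0]<320], [fray(m,*b[1],57) for b in blobs(f,(0,150,80),(4,255,255),60)])
cv2.imwrite("pics/w2.png",f[:,:,::-1])
E
```

```text
time_s: 6.9
ee_pos: [479.7, 206.1, 183.9]
ee_rot: [-179.8, -0.3, 166.8]
force: [0.2, -0.9, -0.4]
gripper_width: 50.2
gripper_force: 0.0
t 6.9 pos [479.7 206.1 183.9] rot [-179.77   -0.34  166.78] units [-0.07  0.07  3.49] F [ 0.2 -0.9 -0.4] w 50.2
[(np.int32(1021), [213.3, 151.5], [190, 132, 44, 39]), (np.int32(406), [262.1, 198.8], [255, 184, 15, 30]), (np.int32(2351), [264.4, 229.5], [165, 207, 190, 41])] [array([428.3, 164.6,  57. ])]
```

View pics/w2.png

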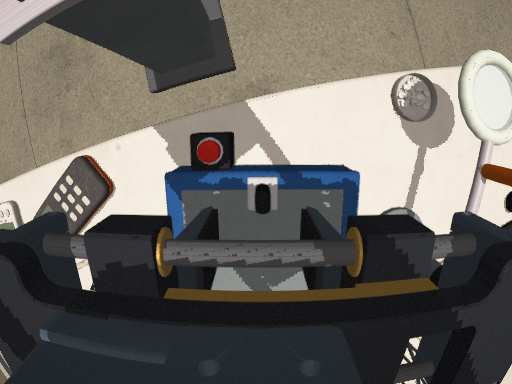

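The wrist view shows the tab at (262,199), centred between the fingers. The button's housing is at (212,150) and the magnifier is far right. I'll descend and pinch.

```bash
python3 -m jog '{"jaw":[50,50,50,50,50,8,8,8,8,8],"slide":[[-0.06,0.06,0.8],[0,0,0.8],[0,0,0.8],[0,0,0.7],[0,0,0.37],[0,0,0],[0,0,0],[0,0,0],[0,0,0],[0,0,0]],"spin":[0,0,0,0,0,0,0,0,0,0]}' 30; python3 -c "
from h import *
to([481.5,207.5,79])"
```

```text
time_s: 7.95
ee_pos: [484.2, 207.7, 83.6]
ee_rot: [-179.9, 0.1, 167.0]
force: [0.1, -1.6, 5.4]
gripper_width: 13.8
gripper_force: 30.0
t 7.95 pos [484.2 207.7  83.6] rot [-1.7986e+02  7.0000e-02  1.6696e+02] units [ 0.09 -0.03  0.15] F [ 0.1 -1.6  5.4] w 13.8
```

```bash
python3 -m jog '{"jaw":[8,8],"slide":[[0,0,0],[0,0,0]],"spin":[0,0]}' 30; python3 -c "
from h import *
to([481.5,207.5,79])"
```

```text
time_s: 8.15
ee_pos: [484.2, 207.8, 83.7]
ee_rot: [-179.9, 0.1, 166.9]
force: [-0.1, -5.8, 5.3]
gripper_width: 13.8
gripper_force: 30.0
t 8.15 pos [484.2 207.8  83.7] rot [-1.7989e+02  7.0000e-02  1.6694e+02] units [ 0.09 -0.03  0.16] F [-0.1 -5.8  5.3] w 13.8
```

```bash
python3 -m jog '{"jaw":[8,8,8],"slide":[[-0.04,0,-0.1],[-0.04,0,-0.1],[0,0,0]],"spin":[0,0,0]}' 30;  python3 -m jog '{"jaw":[8,8,8],"slide":[[-0.04,0,-0.1],[-0.04,0,-0.1],[0,0,0]],"spin":[0,0,0]}' 30
```

```text
time_s: 8.45
ee_pos: [485.3, 207.5, 87.4]
ee_rot: [-179.9, -0.2, 166.9]
force: [1.0, -4.4, -11.2]
gripper_width: 13.9
gripper_force: 30.0
time_s: 8.75
ee_pos: [485.3, 207.3, 89.8]
ee_rot: [-179.8, -0.5, 166.8]
force: [2.0, 0.3, -32.9]
gripper_width: 14.1
gripper_force: 30.0
```

At only 6 mm of lift the pull is already 33 N, so the lid is caught. I'll ease down, release, rise and go to the button.

```bash
python3 -m jog '{"jaw":[8,30,50,50,50,50,50,20,0,0],"slide":[[0.1,0,0.3],[0,0,0.02],[0,0,0],[0,0,-0.3],[0,0,-0.7],[0,0,-0.9],[0.6,0,0],[0.6,-0.2,0],[0,0,0],[0,0,0]],"spin":[0,0,0,0,0,0,0,0,0,0]}' 30; python3 -c "
from h import *
to([426,164.3,65])"
```

```text
time_s: 9.75
ee_pos: [450.4, 211.6, 143.7]
ee_rot: [179.9, 0.2, 166.9]
force: [0.8, 0.3, -0.6]
gripper_width: 28.6
gripper_force: 0.0
t 9.75 pos [450.4 211.6 143.7] rot [1.7985e+02 1.6000e-01 1.6687e+02] units [ 0.44 -1.73  2.62] F [ 0.8  0.3 -0.6] w 28.6
```

```bash
python3 -m jog '{"jaw":[0,0,0,0,0,0,0,0,0,0],"slide":[[0.22,-0.86,0],[0.22,-0.86,0],[0,0,0],[0,0,0.8],[0,0,0.8],[0,0,0.7],[0,0,0.2],[0,0,0],[0,0,0],[0,0,0]],"spin":[0,0,0,0,0,0,0,0,0,0]}' 30; python3 -c "
from h import *
to([426,164.3,49])"
```

```text
time_s: 10.75
ee_pos: [425.9, 164.1, 68.3]
ee_rot: [179.9, 0.1, 166.9]
force: [-1.2, -0.9, -0.3]
gripper_width: 0.5
gripper_force: 0.0
t 10.75 pos [425.9 164.1  68.3] rot [1.7991e+02 1.2000e-01 1.6686e+02] units [-0.    0.01  0.64] F [-1.2 -0.9 -0.3] w 0.5
```

```bash
python3 -m jog '{"jaw":[0,0,0,0,0,0],"slide":[[0,0,0.2],[0,0,0.15],[0,0,0.1],[0,0,0.1],[0,0,0],[0,0,0]],"spin":[0,0,0,0,0,0]}'; python3 -m jog '{"jaw":[0,0,0,0],"slide":[[0,0,0.07],[0,0,0.07],[0,0,0],[0,0,0]],"spin":[0,0,0,0]}'
```

```text
time_s: 11.35
ee_pos: [424.4, 163.5, 50.5]
ee_rot: [-180.0, -0.0, 166.9]
force: [0.0, 0.3, -0.2]
gripper_width: 0.5
gripper_force: 0.0
time_s: 11.75
ee_pos: [424.6, 163.6, 49.1]
ee_rot: [180.0, 0.0, 166.9]
force: [-6.2, -2.2, 25.6]
gripper_width: 0.6
gripper_force: 12.6
```

The force reached 25 N at z = 49, exactly the button's full travel (57 − 8), so the button is in. Back to the tab.

```bash
python3 -m jog '{"jaw":[0,0,0,20,50,50,50,50,50,50],"slide":[[0,0,-0.4],[0,0,-0.9],[0,0,-0.9],[0,0,-0.9],[-0.5,0.86,0],[-0.6,0.86,0],[-0.4,0,0],[-0.4,0,0],[0,0,0],[0,0,0]],"spin":[0,0,0,0,0,0,0,0,0,0]}' 30; python3 -c "
from h import *
to([482,207.5,79])"
```

```text
time_s: 12.75
ee_pos: [491.3, 200.1, 139.1]
ee_rot: [-179.9, -0.1, 166.8]
force: [0.3, 0.2, -0.6]
gripper_width: 49.7
gripper_force: 0.0
t 12.75 pos [491.3 200.1 139.1] rot [-1.7995e+02 -9.0000e-02  1.6679e+02] units [0.35 0.17 2.  ] F [ 0.3  0.2 -0.6] w 49.7
```

```bash
python3 -m jog '{"jaw":[50,50,50,50,50,50,50],"slide":[[0.35,0.17,0],[0,0,0],[0,0,0.6],[0,0,0.6],[0,0,0.5],[0,0,0.25],[0,0,0]],"spin":[0,0,0,0,0,0,0]}' 30; python3 -c "
from h import *
to([482,207.5,79])"
```

```text
time_s: 13.45
ee_pos: [482.0, 208.1, 80.4]
ee_rot: [-179.9, -0.1, 166.9]
force: [-0.3, 0.6, 0.1]
gripper_width: 50.1
gripper_force: 0.0
t 13.45 pos [482.  208.1  80.4] rot [-1.7994e+02 -1.0000e-01  1.6687e+02] units [-0.01 -0.02  0.05] F [-0.3  0.6  0.1] w 50.1
```

Good position. I'll close and tug gently.

```bash
python3 -m jog '{"jaw":[8,8,8,8,8,8],"slide":[[0,0,0],[0,0,0],[0,0,0],[0,0,0],[0,0,0],[0,0,0]],"spin":[0,0,0,0,0,0]}' 35;python3 -m jog '{"jaw":[8,8,8,8],"slide":[[-0.035,0,-0.1],[-0.035,0,-0.1],[-0.035,0,-0.1],[0,0,0]],"spin":[0,0,0,0]}'; python3 - <<'E'
from h import *
to([482,207.5,79])
# arc from grip rel to hinge(local): start (-130, 40+dz)
dz=4;r=np.hypot(130,40+dz);a0=np.arctan2(40+dz,130);q=np.array([-130,40+dz])
for th in np.arange(0.07,1.16,0.07):
    n=r*np.array([-np.cos(a0+th),np.sin(a0+th)]);print(round(th,2),"rel",(n-[-130,40+dz]).round(1),"tool x,z",(-(n-q)/30).round(2));q=n
E
```

```text
time_s: 14.05
ee_pos: [483.0, 208.0, 81.3]
ee_rot: [-180.0, 0.0, 166.9]
force: [-0.4, -1.8, 2.5]
gripper_width: 13.8
gripper_force: 35.0
time_s: 14.45
ee_pos: [485.9, 207.3, 90.0]
ee_rot: [-180.0, -0.0, 166.9]
force: [-0.1, -1.9, -4.0]
gripper_width: 13.5
gripper_force: 35.0
t 14.45 pos [485.9 207.3  90. ] rot [-1.7997e+02 -3.0000e-02  1.6686e+02] units [ 0.13 -0.02  0.37] F [-0.1 -1.9 -4. ] w 13.5
0.07 rel [3.4 9. ] tool x,z [-0.11 -0.3 ]
0.14 rel [ 7.4 17.7] tool x,z [-0.13 -0.29]
0.21 rel [12.  26.1] tool x,z [-0.15 -0.28]
0.28 rel [17.2 34.2] tool x,z [-0.17 -0.27]
0.35 rel [23.  41.9] tool x,z [-0.19 -0.26]
0.42 rel [29.2 49.2] tool x,z [-0.21 -0.24]
0.49 rel [36. 56.] tool x,z [-0.23 -0.23]
0.56 rel [43.2 62.3] tool x,z [-0.24 -0.21]
0.63 rel [50.9 68.1] tool x,z [-0.25 -0.19]
0.7 rel [58.9 73.4] tool x,z [-0.27 -0.18]
0.77 rel [67.3 78.1] tool x,z [-0.28 -0.16]
0.84 rel [76.  82.2] tool x,z [-0.29 -0.14]
0.91 rel [85.  85.6] tool x,z [-0.3  -0.12]
0.98 rel [94.1 88.5] tool x,z [-0.31 -0.09]
1.05 rel [103.5  90.7] tool x,z [-0.31 -0.07]
1.12 rel [113.   92.2] tool x,z [-0.32 -0.05]
```

The lid is free: it rose 9 mm with only 4 N. I'll follow the arc.

```bash
python3 -m jog '{"jaw":[8,8,8,8,8],"slide":[[-0.13,0,-0.29],[-0.15,0,-0.28],[-0.17,0,-0.27],[-0.19,0,-0.26],[0,0,0]],"spin":[0,0,0,0,0]}'; python3 -m jog '{"jaw":[8,8,8,8,8],"slide":[[-0.21,0,-0.24],[-0.23,0,-0.23],[-0.24,0,-0.21],[-0.25,0,-0.19],[0,0,0]],"spin":[0,0,0,0,0]}'
```

```text
time_s: 14.95
ee_pos: [505.1, 203.0, 124.5]
ee_rot: [180.0, 0.0, 166.8]
force: [-4.3, -0.7, 2.7]
gripper_width: 13.6
gripper_force: 35.0
time_s: 15.45
ee_pos: [532.8, 196.7, 150.6]
ee_rot: [180.0, 0.0, 166.8]
force: [-5.7, -0.6, 3.2]
gripper_width: 14.2
gripper_force: 35.0
```

```bash
python3 -m jog '{"jaw":[8,8,8,8],"slide":[[-0.27,0,-0.18],[-0.28,0,-0.16],[-0.29,0,-0.14],[0,0,0]],"spin":[0,0,0,0]}'; python3 -m jog '{"jaw":[8,8,8,8,8],"slide":[[-0.3,0,-0.12],[-0.31,0,-0.09],[-0.31,0,-0.07],[-0.16,0,-0.03],[0,0,0]],"spin":[0,0,0,0,0]}'; python3 - <<'E'
from h import *
to([482,207.5,79])
a=cv2.resize(env.grab_frame("side")[90:230,150:310],(480,420));b=cv2.resize(env.grab_frame("top")[130:270,90:200],(320,420))
cv2.imwrite("pics/end.png",np.hstack([a,b])[:,:,::-1])
E
```

```text
time_s: 15.85
ee_pos: [558.0, 190.9, 164.9]
ee_rot: [179.9, 0.1, 166.8]
force: [-4.7, -0.2, 5.6]
gripper_width: 13.8
gripper_force: 35.0
time_s: 16.35
ee_pos: [589.3, 183.7, 174.1]
ee_rot: [179.9, 0.2, 166.8]
force: [-3.4, -1.0, 5.6]
gripper_width: 13.6
gripper_force: 35.0
t 16.35 pos [589.3 183.7 174.1] rot [1.7992e+02 1.6000e-01 1.6683e+02] units [ 3.67 -0.05  3.16] F [-3.4 -1.   5.6] w 13.6
```

View pics/end.png

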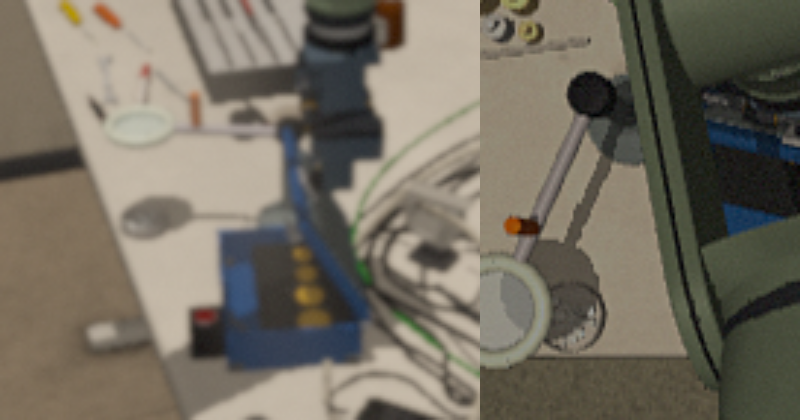

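The picture shows the lid held at about 1.08 rad with the brass weights exposed. The magnifier is swung out to the left and the tin is in its place.

```bash
python3 -c "
from workcell import env
print(env.job_done())"
```

```text
the job is handed in; nothing more can be done
None
```

The job is handed in at about 16 s: I swung the magnifier about 90° clear and let go, found the lid caught on the first tug, pushed the red button fully in, and finished holding the lid at about 1.08 rad (62°), with the tin unmoved in the last picture (the bottle and timer were not re-checked).

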